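# Push the cell carriage in, shut the lid and start the reading

### The arm

A 7-joint arm with a two-finger parallel gripper is mounted at the origin on the work surface. World frame = base frame: x ahead of the robot, y to its left, z up, the work surface at z = 0. Lengths are in m, angles in rad, forces in N, time in s.
With the tool pointing down it reaches from about 0.4 to 0.85 m from the base axis. Payload 10.4 kg.
Tool frame: the origin (TCP) lies where the fingers leave the gripper's body, on its centre line; the fingertips stand 70 mm ahead of it and the grasp point (between the pads) lies 51 mm ahead of it; z points along the fingers, y is the line along which they close (so a half turn about z gives the same grasp; the last joint's range is limited). The gripper opens to 87 mm and grips with 3 to 60 N. Pads are 19 mm wide; open, the fingers measure 117 mm over their backs; the gripper's body (75 mm by 190 mm) begins 51 mm behind the grasp point.
Start: joints at [-1.252, 0.332, -0.065, 1.46, 0.022, 1.35, -0.088], TCP at [0.209, 0.589, 0.292] pointing down, gripper open.
Joint ranges: [-2.6, 2.6], [-0.5, 2.12], [-1.47, 1.34], [0.16, 2.42], [-1.27, 4.41], [0.06, 2.06], [-2.6, 2.6]. Speed limits (rad/s): [2.22, 2.22, 2.79, 2.79, 3.14, 3.14, 3.14].

### API

Orientations are given as a rotation vector (axis times angle).
In Python, from workcell import get_state, read_camera, camera_model, hand_in, spot_in, masks_of gives the robot as it stands. The module is installed in compiled form; this text tells all that it offers.
- The arm moves only by the tool carry_out, never from a script. Its argument "rows" is a list of rows, each an object with "claw": the finger opening in cm, from 0 to 8.7; "offset": the shift along the world's x, y, z in cm, a list of three; "spin": the turn about the world's z in rad. In form: [{"claw": claw, "offset": [tx, ty, tz], "spin": spin}, ...]. A call has 1 to 12 rows; each row is the pose to reach, as a shift and turn from the pose commanded when the call began; what a row does not reach only later rows make up. A row lasts 1/8 s, in which the tool goes at most 62.5 mm and 10.7 degrees, less where a joint would pass 70% of its speed; a pose out of reach is approached as far as the arm can. A call with a gripper value outside its range is refused whole. The fingers move at their own pace and stop on an object; "squeeze" is the grip in N (left out, the last holds). Time passes only in rows, so rows that repeat a pose let the fingers close. It gives the time, the measured TCP pose, the force, the opening and the grip force at its end, in the units of the state.
- get_state(): the state, without advancing time (a new reading comes with each control period).
- read_camera(name): name is "side" or "top"; returns the picture (480x640x3 uint8, blue, green, red); there is no depth.
- camera_model(name): a dict with "mtx" (3x3 intrinsics, pixels), "dist" ([k1, k2, p1, p2, k3] as OpenCV has them; the pictures are not rectified), "R" (3x3) and "t" (3): a world point X has camera coordinates R X + t. Camera axes: x right, y down, z forward; pixel columns grow to the right and rows downward; lengths in m; the calibration is good to about 2 mm. A picture is of the moment at which its call begins. camera_model takes no time and is no camera call.
- hand_in(): hands the job in; it is judged then, once.
Trained networks look in the newest picture that a camera, given by its name, has taken for a name from the list of things; names that differ only in an ending like _2 or _b are one class to them, and where a whole thing is asked for, a point or a joint stands for the part that bears it (a point fixed in the world has none). Each returns a list of dicts, best first, with "confidence" (0 to 1); they miss things now and then, are a little off and sometimes report something else, mostly with a low value. They report only what shows in the picture. A call takes as long as a camera call.
- spot_in(camera, target): "uv" ([column, row] in pixels, amid what is visible of it).
- masks_of(camera, target): "region" (480x640 bool, what is visible of it) and "uv" ([column, row] in pixels, amid what is visible of it).
The state is a dict: "time_s": time; "joint_positions": joint angles; "qvel": joint speeds; "tau": joint torques, N m; "tcp_pos": TCP position; "orientation": TCP orientation; "ft_force": force on the tool from outside, world axes, zero at the start; "moment": the same for the moment, N m; "opening": finger opening in m; "grasp_force": force on a finger pad.
Only numpy, scipy, OpenCV 4.12 (cv2) and the standard library are available. Lean on these libraries where they do the work, as an engineer would, in place of code of your own. Each camera call takes 0.05 s, during which the arm holds its last target. There are 200 camera calls.

### The job

Get the spectrophotometer reading: push the black knob on its front so the rod and the cell carriage go fully home, then push the open lid of the sample well over and down until it is fully shut, without slamming it, and then press the large round start key beside the small keys fully down and let it come back up. Do it all by pushing with the fingers, not with the arm or the hand, and pick up nothing: do not pull the rod farther out, do not swing the lid farther open, and leave the cuvettes, glassware and other loose things where they stand.

Things in the scene. Friction and masses are not known exactly. Their poses are not given: they have to be found in the camera images.
- spectro: Cream spectrophotometer fixed on the bench, 280 mm deep (its x: -130 front, +150 back), 380 wide, flat top 130 high. Origin at the underside; x points from its front (towards the robot) to its back, y to the left seen from the robot. Sample well 110 x 110 mm in the top at x -105 to +5, y -115 to -5; keypad left of it.
- rod (a joint): How far the carriage rod is out, in m: 0 is fully home (a hard stop), 0.05 all the way out; it starts 0.028 to 0.040 out. It slides along the instrument's x, about 3 N of friction, and stays where it is left. The rod carries the aluminium cell carriage with two cuvettes inside the well.
- knob_face (a point): Centre of the front face of the rod's round black knob (26 mm diameter, 14 mm long, axis along the instrument's x). It lies at instrument y = -60 mm, 90 mm above the table, 40 mm below the instrument's top; with the rod home it is 28 mm in front of the instrument's front face.
- lid (a joint): Opening angle of the sample well's lid in rad: 0 is fully shut (flat on the well), 1.57 upright, stop at 1.8; it starts 0.95 to 1.35 open, leaning over the well. A stiff friction hinge (0.2 N m) keeps it where it is left; a few newtons near the free edge move it.
- lid_hinge (a point): Middle of the lid's hinge line, on the back edge of the well: instrument x = +20 mm, y = -60 mm, 132 mm above the table. The hinge line runs along the instrument's y.
- lid_edge (a point): Middle of the lid's free edge on its outer face. The lid is a flat cream plate, 130 mm from hinge to free edge, 120 wide, 16 thick; its outer face lies 17 mm from the hinge line (149 mm above the table when shut). The outer face is the far side of the standing lid, the top of the shut one.
- start_key (a joint): How far the start key is pressed, in m: 0 is up, 0.005 fully down. A spring returns it; fully down takes 4 N.
- start_key_top (a point): Centre of the top of the start key, a round cream push key of 28 mm diameter 151 mm above the table when up, in a grey housing (44 mm wide, its rim 9 mm below the key's top), at the front left of the keypad, instrument x = -88 mm, y = +148 mm. It is pressed straight down. The small keys beside it are only 11 mm across.
- cuvette1: Loose capped glass cuvette, 12.5 x 12.5 x 45 mm, standing on the instrument's rear deck behind the lid. Origin at its underside. Leave alone.
- cuvette2: A second such cuvette, standing on the rear deck, left half. Leave alone.
- beaker: Loose glass beaker, 70 mm wide, 85 mm high, on the bench left of the knob, in front of the instrument. Origin at its underside. Leave alone.
- cuvette_box: Loose closed cuvette box, 55 x 75 x 33 mm, dark with a blue top, on the bench in front of the instrument, right of the knob. Origin at its underside. Leave alone.
- reagent: Loose white plastic bottle, 56 mm wide, 120 mm high, on the bench beside the instrument. Origin at its underside. Leave alone.
- vial: Loose small amber vial, 28 mm wide, 55 mm high, on the bench beside the instrument. Origin at its underside. Leave alone.
- marker: Loose black marker pen, 12 mm thick, about 120 mm long, lying on the bench towards the robot. Leave alone.

How it is judged:
On the way, in this order (a step that is already met when the one before it is completed fails the run):
1. the rod is pushed fully home while the lid still stands open (value of joint rod below 0.003 m and value of joint lid above 0.6 rad), for 0.1 s.
2. the lid is pushed fully shut (value of joint lid below 0.04 rad and value of joint rod below 0.004 m), for 0.1 s.
3. the start key is pressed down with the lid shut (value of joint start_key above 0.004 m and value of joint lid below 0.05 rad), for 0.05 s.
At the end, for the whole second after the job is handed in: The rod is home to within 4 mm, the lid shut to within 0.05 rad (about 6 mm at its edge), the start key has been pressed at least 4 mm down after that and is up again, and the loose things stand where they were (value of joint rod below 0.004 m and value of joint lid below 0.05 rad and value of joint start_key below 0.0015 m); the robot touches nothing.
It fails at once if the lid slams: it closes faster than 3 rad/s (velocity of joint lid below -3 rad/s).
It fails at once if the rod is pulled farther out (beyond 46 mm) or the lid swung farther open (beyond 1.55 rad) (value of joint rod above 0.046 m or value of joint lid above 1.55 rad).
It fails at once if the start key is pressed before the lid is shut (value of joint start_key above 0.004 m and value of joint lid above 0.06 rad).
It fails at once if a loose thing is lifted, carried, tipped or shifted by more than 20 mm (distance of any of cuvette1, cuvette2, beaker, cuvette_box, reagent, vial from where it was at the start of the episode above 0.02 m or angle between any of cuvette1, cuvette2, beaker, reagent, vial's own z axis and vertical above 0.5 rad or distance of marker from where it was at the start of the episode above 0.03 m).
It fails at once if the arm or the gripper's body, not the fingers, pushes on the instrument with over 5 N (contact force between the arm and spectro above 5 N).
It also fails if it takes over 58 s, if anything falls off the work surface, if the arm or the gripper's body presses on something with over 40 N, if the wrist force passes 120 N, or if a joint passes its speed limit or range.

## Working session

There is one attempt and no reset: what is moved stays moved. The work goes in short steps, Python scripts to look and compute and a tool call to move; the robot and the scene stay as the last step left them, time stands still between calls to the robot, and variables do not carry over. Pictures are saved under pics/ and viewed, at most 10 in all, crops included, and the job is handed in when it is done.

Besides the shell and the picture viewer there is one more tool, called by a JSON object that holds its "api" and its "payload", one argument or row to a line. carry_out: Moves the arm, as the interface text tells. Its arguments: {"type":"object","properties":{"rows":{"type":"array","items":{"type":"object","properties":{"claw":{"type":"number"},"offset":{"type":"array","items":{"type":"number"}},"spin":{"type":"number"}}}},"squeeze":{"type":"number"}},"required":["rows"]}

```bash
mkdir -p pics
cat > h.py <<'E'
import numpy as np, cv2
from workcell import *
def shot(c,n):
    im=read_camera(c); cv2.imwrite(f'pics/{n}.png',im); return im
def ray(c,uv):
    m=camera_model(c); R=np.array(m['R']);t=np.array(m['t']).ravel()
    p=cv2.undistortPoints(np.array([[uv]],float),np.array(m['mtx']),np.array(m['dist'])).ravel()
    d=R.T@np.array([p[0],p[1],1]); return -R.T@t,d
def onz(c,uv,z):
    o,d=ray(c,uv); return o+d*(z-o[2])/d[2]
def proj(c,X):
    m=camera_model(c); R=np.array(m['R'])
    return cv2.projectPoints(np.atleast_2d(X).astype(float),cv2.Rodrigues(R)[0],np.array(m['t'],float),np.array(m['mtx']),np.array(m['dist']))[0].reshape(-1,2)
def tri(ua,ub):
    a,d=ray('side',ua);b,e=ray('top',ub);d/=np.linalg.norm(d);e/=np.linalg.norm(e)
    s=np.linalg.lstsq(np.c_[d,-e],b-a,rcond=None)[0];p=a+d*s[0];q=b+e*s[1];return (p+q)/2,np.linalg.norm(p-q)
E
python3 - <<'E'
from h import *
np.set_printoptions(precision=3,suppress=True)
for c in('side','top'):
    shot(c,c+'0'); m=camera_model(c);print(c,-np.array(m['R']).T@np.array(m['t']).ravel(),np.array(m['R'])[2])
    for n in ['knob_face','lid_edge','lid_hinge','start_key_top','spectro','beaker','cuvette_box','reagent','vial','marker','cuvette1']:
        print(n,[(np.round(r['uv']),round(r['confidence'],2)) for r in spot_in(c,n)[:2]])
s=get_state();print(s['tcp_pos'],s['orientation'],s['time_s'])
E
```

```text
side [ 0.032 -0.561  0.678] [ 0.524  0.6   -0.604]
knob_face [(array([356., 239.]), 0.71)]
lid_edge [(array([383., 189.]), 0.84)]
lid_hinge [(array([386., 190.]), 0.55)]
start_key_top [(array([295., 179.]), 0.4)]
spectro [(array([368., 230.]), 0.97)]
beaker [(array([260., 249.]), 0.72)]
cuvette_box [(array([360., 339.]), 0.73)]
reagent [(array([439., 291.]), 0.74), (array([384., 192.]), 0.31)]
vial []
marker [(array([170., 258.]), 0.64)]
cuvette1 [(array([354., 165.]), 0.52), (array([410., 186.]), 0.46)]
top [0.375 0.022 0.929] [ 0.228  0.017 -0.974]
knob_face [(array([351., 235.]), 0.77)]
lid_edge [(array([369., 175.]), 0.87), (array([452., 224.]), 0.71)]
lid_hinge [(array([368., 176.]), 0.89)]
start_key_top [(array([236., 209.]), 0.63), (array([350., 231.]), 0.22)]
spectro [(array([330., 187.]), 0.87)]
beaker [(array([259., 295.]), 0.66)]
cuvette_box [(array([420., 313.]), 0.94), (array([258., 298.]), 0.68)]
reagent [(array([452., 223.]), 0.58)]
vial [(array([203., 192.]), 0.59), (array([236., 210.]), 0.46)]
marker [(array([165., 370.]), 0.9)]
cuvette1 [(array([268., 128.]), 0.65), (array([354., 120.]), 0.49)]
[0.209 0.589 0.292] [0.534 3.096 0.   ] 1.2
```

View pics/side0.png

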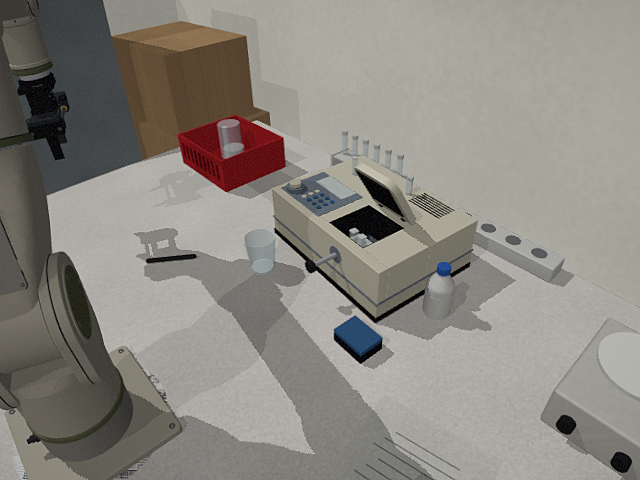

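View pics/top0.png

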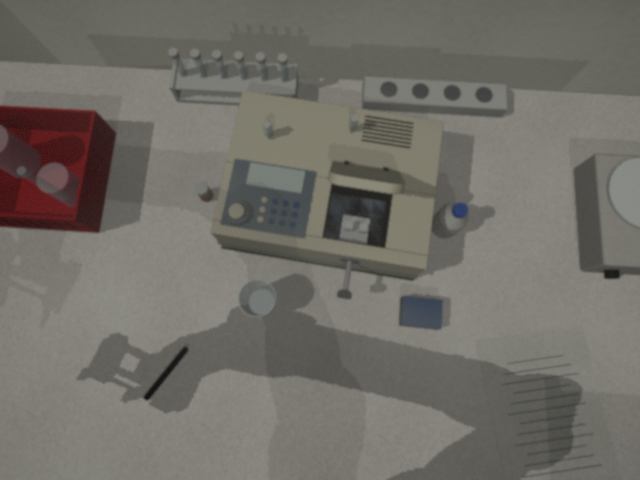

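The side view shows the knob at about (311,266), the start key at (295,185) and the lid leaning over the well. In the top view the knob is at about (345,294) and the key at (237,211). I'll enlarge the top view to fit the pose.

Run:
```python
from h import *
np.set_printoptions(precision=4,suppress=True)
im=cv2.imread('pics/top0.png')[80:310,190:470]; cv2.imwrite('pics/c1.png',cv2.resize(im,None,fx=2.6,fy=2.6,interpolation=2))
im=cv2.imread('pics/side0.png')[140:330,250:490]; cv2.imwrite('pics/c2.png',cv2.resize(im,None,fx=3.1,fy=3.1,interpolation=2))
print('knob',tri((311,266),(345,294)),onz('top',(345,294),.09),onz('side',(311,266),.09))
print('key',tri((295,185),(237,211)),onz('top',(237,211),.151))
for uv in [(243,94),(443,122)]:print(onz('top',uv,.13))
for c,z in(('beaker',.04),('cuvette_box',.033),('reagent',.06)): 
    print(c,onz('top',{'beaker':(259,295),'cuvette_box':(421,312),'reagent':(454,221)}[c],z))
```

```text
knob (array([ 0.4678, -0.0285,  0.0884]), np.float64(0.0009300474363544401)) [ 0.4672 -0.0282  0.09  ] [ 0.467  -0.0302  0.09  ]
key (array([0.5938, 0.1696, 0.1382]), np.float64(0.0007393220316510815)) [0.5906 0.167  0.151 ]
[0.8239 0.1826 0.13  ]
[ 0.7901 -0.1909  0.13  ]
beaker [0.4606 0.13   0.04  ]
cuvette_box [ 0.4488 -0.1756  0.033 ]
reagent [ 0.6221 -0.2305  0.06  ]
```

View pics/c1.png

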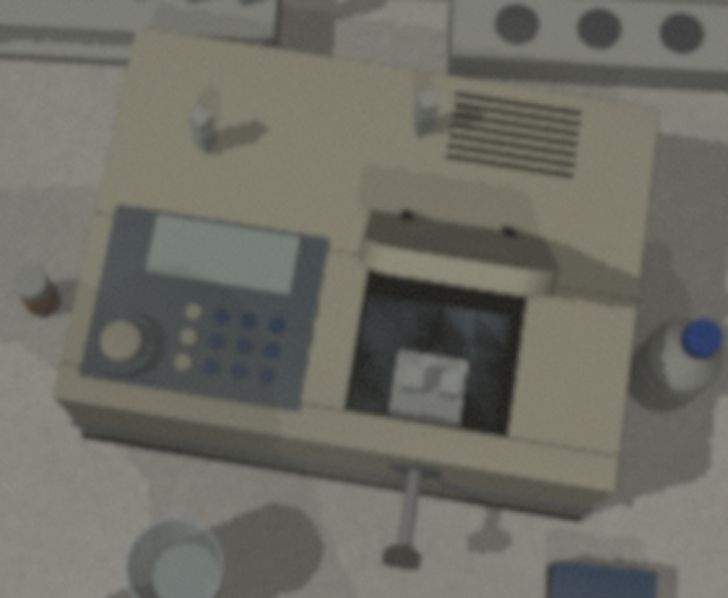

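View pics/c2.png

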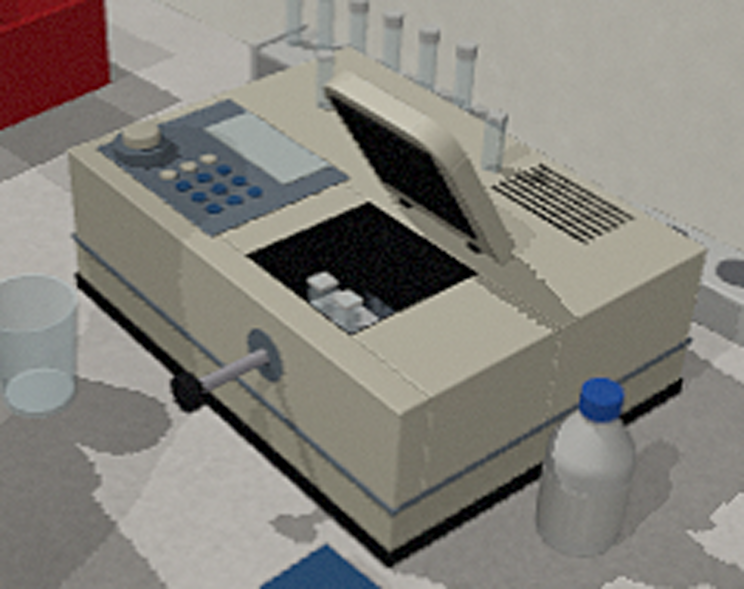

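```bash
cat > fit.py <<'E'
from h import *
from scipy.optimize import least_squares
np.set_printoptions(precision=4,suppress=True)
T=lambda u:(190+u[0]/2.6,80+u[1]/2.6); S=lambda u:(250+u[0]/3.1,140+u[1]/3.1)
def W(p,X):
    c,s=np.cos(p[2]),np.sin(p[2]); X=np.array(X); return np.array([p[0]+c*X[0]-s*X[1],p[1]+s*X[0]+c*X[1],X[2]])
def edge(th): return [.02-.13*np.cos(th)+.017*np.sin(th),-.06,.132+.13*np.sin(th)+.017*np.cos(th)]
obs=[('top',T((137,32)),(.15,.19,.13)),('top',T((658,108)),(.15,-.19,.13)),('top',T((60,397)),(-.13,.19,.13)),('top',T((612,488)),(-.13,-.19,.13)),
('top',T((120,340)),(-.088,.148,.151)),('side',S((402,412)),(-.13,-.19,.13)),('side',S((70,152)),(-.13,.19,.13)),('side',S((705,252)),(.15,-.19,.13)),('side',S((142,130)),(-.088,.148,.151))]
def res(p):
    r=[proj(c,W(p,X))[0]-u for c,u,X in obs]
    k=W(p,(-.158-p[4],-.06,.09)); r+=[proj('top',k)[0]-(344.5,294.5),proj('side',k)[0]-(310,266.5)]
    e=W(p,edge(p[3])); r+=[proj('top',e)[0]-T((460,256)),proj('side',e)[0]-S((402,105))]
    return np.ravel(r)
if __name__=='__main__':
    s=least_squares(res,[.65,0,-.1,1.1,.03],loss='soft_l1'); p=s.x; print(p); print(res(p).reshape(-1,2).round(1).tolist())
    np.save('p.npy',p)
    print('knob',W(p,(-.158-p[4],-.06,.09)),'home',W(p,(-.158,-.06,.09)),'edge',W(p,edge(p[3])),'key',W(p,(-.088,.148,.151)))
    print('axis',W([0,0,p[2]],(1,0,0)))
    for th in np.arange(0,p[3],.2): print(th,W(p,edge(th)))
E
python3 fit.py
```

```text
[ 0.6637  0.011  -0.1032  1.0344  0.0348]
[[-0.2, -2.5], [1.3, -1.0], [-2.7, 0.2], [2.2, 1.0], [0.8, -0.2], [-0.6, -0.3], [-2.2, -1.8], [0.7, -2.5], [-1.1, -1.0], [0.8, 0.3], [0.1, -0.5], [1.4, 0.1], [-4.2, -5.0]]
knob [ 0.4657 -0.0288  0.09  ] home [ 0.5003 -0.0324  0.09  ] edge [ 0.6258 -0.0454  0.2524] key [0.5914 0.1672 0.151 ]
axis [ 0.9947 -0.103   0.    ]
0.0 [ 0.5481 -0.0374  0.149 ]
0.2 [ 0.554  -0.038   0.1745]
0.4 [ 0.5649 -0.0391  0.1983]
0.6000000000000001 [ 0.5802 -0.0407  0.2194]
0.8 [ 0.5994 -0.0427  0.2371]
1.0 [ 0.6217 -0.045   0.2506]
```

{"api": "carry_out", "payload": {
  "rows": [
    {"claw": 0,"offset": [6,-8,0],"spin": 0.08},
    {"claw": 0,"offset": [10,-13,0],"spin": 0.16},
    {"claw": 0,"offset": [14,-18,0],"spin": 0.24},
    {"claw": 0,"offset": [18,-23,0],"spin": 0.24},
    {"claw": 0,"offset": [20,-29,0],"spin": 0.24},
    {"claw": 0,"offset": [21,-35,0],"spin": 0.24},
    {"claw": 0,"offset": [21,-41,0],"spin": 0.24},
    {"claw": 0,"offset": [21,-47,0],"spin": 0.24},
    {"claw": 0,"offset": [21,-53,0],"spin": 0.24},
    {"claw": 0,"offset": [21,-58,0],"spin": 0.24},
    {"claw": 0,"offset": [21.5,-61.4,0],"spin": 0.24},
    {"claw": 0,"offset": [21.5,-61.4,0],"spin": 0.24}
  ],
  "squeeze": 20
}}

```text
time_s: 2.7
tcp_pos: [0.4245, -0.0288, 0.2927]
orientation: [0.17, 3.136, 0.001]
ft_force: [-0.4, 0.4, 0.1]
opening: 0.0007
grasp_force: 0.0
```

{"api": "carry_out", "payload": {
  "rows": [
    {"claw": 0,"offset": [0,0,-5],"spin": 0},
    {"claw": 0,"offset": [0,0,-10],"spin": 0},
    {"claw": 0,"offset": [0,0,-13],"spin": 0},
    {"claw": 0,"offset": [0,0,-14.7],"spin": 0},
    {"claw": 0,"offset": [0,0,-14.7],"spin": 0},
    {"claw": 0,"offset": [0,0,-14.7],"spin": 0}
  ]
}}

```text
time_s: 3.45
tcp_pos: [0.425, -0.0247, 0.1461]
orientation: [0.159, 3.137, 0.001]
ft_force: [0.3, -0.3, 0.6]
opening: 0.0005
grasp_force: 0.0
```

Run:
```python
from h import *
s=get_state();print(s['tcp_pos'],s['ft_force'])
im=shot('side','s1')[140:330,220:460]; cv2.imwrite('pics/c3.png',cv2.resize(im,None,fx=3.1,fy=3.1,interpolation=2))
```

```text
[ 0.4249644  -0.0246861   0.14606269] [ 0.26509695 -0.25844712  0.55751941]
```

View pics/c3.png

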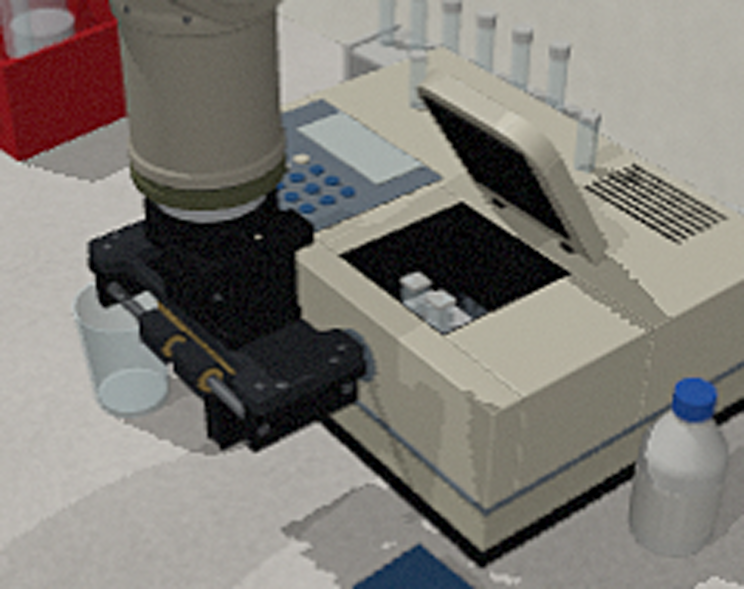

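{"api": "carry_out", "payload": {
  "rows": [
    {"claw": 0,"offset": [1.5,-0.1,0],"spin": 0},
    {"claw": 0,"offset": [2.5,-0.2,0],"spin": 0},
    {"claw": 0,"offset": [3.3,-0.3,0],"spin": 0},
    {"claw": 0,"offset": [4,-0.4,0],"spin": 0},
    {"claw": 0,"offset": [4.6,-0.5,0],"spin": 0},
    {"claw": 0,"offset": [5.2,-0.5,0],"spin": 0},
    {"claw": 0,"offset": [5.7,-0.6,0],"spin": 0},
    {"claw": 0,"offset": [6,-0.6,0],"spin": 0}
  ]
}}

```text
time_s: 4.5
tcp_pos: [0.4846, -0.0313, 0.1451]
orientation: [-0.16, -3.137, 0.0]
ft_force: [-3.2, 0.5, 0.3]
opening: 0.0006
grasp_force: 1.6
```

Sliding with 3 N of friction; on to the stop.

{"api": "carry_out", "payload": {
  "rows": [
    {"claw": 0,"offset": [0.3,0,0],"spin": 0},
    {"claw": 0,"offset": [0.5,-0.1,0],"spin": 0},
    {"claw": 0,"offset": [0.7,-0.1,0],"spin": 0},
    {"claw": 0,"offset": [0.8,-0.1,0],"spin": 0},
    {"claw": 0,"offset": [0.8,-0.1,0],"spin": 0}
  ]
}}

```text
time_s: 5.12
tcp_pos: [0.4899, -0.032, 0.1449]
orientation: [-0.16, -3.131, -0.001]
ft_force: [-19.7, 2.0, 16.2]
opening: 0.0004
grasp_force: 10.1
```

{"api": "carry_out", "payload": {
  "rows": [
    {"claw": 0,"offset": [-0.5,0.1,0],"spin": 0},
    {"claw": 0,"offset": [-3,0.3,0],"spin": 0},
    {"claw": 0,"offset": [-5,0.5,0],"spin": 0},
    {"claw": 0,"offset": [-5,0.5,6],"spin": 0},
    {"claw": 0,"offset": [-5,0.5,12],"spin": 0},
    {"claw": 0,"offset": [-5,0.5,17],"spin": 0},
    {"claw": 0,"offset": [-5,0.5,17],"spin": 0}
  ]
}}

```text
time_s: 6.0
tcp_pos: [0.4445, -0.0272, 0.3194]
orientation: [0.16, 3.129, 0.004]
ft_force: [0.2, 0.5, -0.8]
opening: 0.0002
grasp_force: 0.0
```

Run:
```python
from h import *
s=get_state();print(s['tcp_pos'],s['ft_force'])
a=shot('side','s2')[140:330,250:490];b=shot('top','t2')[80:310,190:470]
cv2.imwrite('pics/c4.png',np.hstack([cv2.resize(a,(400,317),interpolation=2),cv2.resize(b,(386,317),interpolation=2)]))
p=np.load('p.npy');from fit import W
for c in('side','top'):print(c,proj(c,W(p,(-.158,-.06,.09))),[(r['uv'],r['confidence']) for r in spot_in(c,'knob_face')], [(r['uv'],r['confidence']) for r in spot_in(c,'lid_edge')])
```

```text
[ 0.44446452 -0.02721485  0.31940725] [ 0.16241312  0.47130493 -0.752404  ]
side [[324.2375 259.1242]] [([365.3, 238.9], 0.84)] [([384.3, 191.0], 0.77)]
top [[348.2719 275.6393]] [([364.8, 176.3], 0.45)] [([366.2, 174.1], 0.72), ([201.9, 189.7], 0.16)]
```

View pics/c4.png

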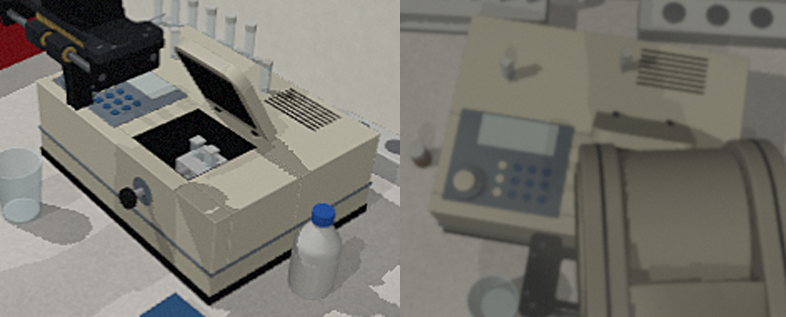

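The rod is home: the knob now sits at about (327,259) in the side view, close to the predicted home position. Next I go over the lid to get behind it.

{"api": "carry_out", "payload": {
  "rows": [
    {"claw": 0,"offset": [0,0,5],"spin": 0},
    {"claw": 0,"offset": [3,-0.3,9],"spin": 0},
    {"claw": 0,"offset": [9,-0.9,9],"spin": 0},
    {"claw": 0,"offset": [15,-1.5,9],"spin": 0},
    {"claw": 0,"offset": [20,-2,9],"spin": 0},
    {"claw": 0,"offset": [24.5,-2.5,9],"spin": 0},
    {"claw": 0,"offset": [24.5,-2.5,9],"spin": 0},
    {"claw": 0,"offset": [24.5,-2.5,6],"spin": 0},
    {"claw": 0,"offset": [24.5,-2.5,2],"spin": 0},
    {"claw": 0,"offset": [24.5,-2.5,-1],"spin": 0},
    {"claw": 0,"offset": [24.5,-2.5,-1],"spin": 0}
  ]
}}

```text
time_s: 7.68
tcp_pos: [0.686, -0.0517, 0.3032]
orientation: [-0.16, -3.133, -0.001]
ft_force: [0.3, -0.1, -0.6]
opening: 0.0005
grasp_force: 0.0
```

Run:
```python
from h import *
from fit import W
p=np.load('p.npy');np.set_printoptions(precision=4,suppress=True)
s=get_state();print(s['tcp_pos'],s['ft_force'])
a=shot('side','s3')[120:310,260:500]
cv2.imwrite('pics/c5.png',cv2.resize(a,None,fx=3.1,fy=3.1,interpolation=2))
q=W(p,(.03,-.06,0)); 
for r in(.11,.10):
  for th in np.arange(1.3,-.15,-.1):
    x=.02-r*np.cos(th)+.017*np.sin(th)+.0095; z=.132+r*np.sin(th)+.017*np.cos(th)+.07
    print(r,round(th,1),W(p,(x,-.06,z)))
```

```text
[ 0.686  -0.0517  0.3032] [ 0.3177 -0.1281 -0.6211]
0.11 1.3 [ 0.6738 -0.0504  0.3125]
0.11 1.2 [ 0.6629 -0.0493  0.3107]
0.11 1.1 [ 0.6523 -0.0482  0.3077]
0.11 1.0 [ 0.6419 -0.0471  0.3037]
0.11 0.9 [ 0.6321 -0.0461  0.2987]
0.11 0.8 [ 0.6227 -0.0451  0.2928]
0.11 0.7 [ 0.614  -0.0442  0.2859]
0.11 0.6 [ 0.6061 -0.0434  0.2781]
0.11 0.5 [ 0.5989 -0.0426  0.2697]
0.11 0.4 [ 0.5926 -0.042   0.2605]
0.11 0.3 [ 0.5873 -0.0414  0.2507]
0.11 0.2 [ 0.5829 -0.041   0.2405]
0.11 0.1 [ 0.5796 -0.0406  0.2299]
0.11 -0.0 [ 0.5774 -0.0404  0.219 ]
0.11 -0.1 [ 0.5763 -0.0403  0.2079]
0.1 1.3 [ 0.6765 -0.0507  0.3029]
0.1 1.2 [ 0.6665 -0.0497  0.3014]
0.1 1.1 [ 0.6568 -0.0486  0.2988]
0.1 1.0 [ 0.6473 -0.0477  0.2953]
0.1 0.9 [ 0.6382 -0.0467  0.2909]
0.1 0.8 [ 0.6296 -0.0458  0.2856]
0.1 0.7 [ 0.6216 -0.045   0.2794]
0.1 0.6 [ 0.6143 -0.0442  0.2725]
0.1 0.5 [ 0.6076 -0.0435  0.2649]
0.1 0.4 [ 0.6018 -0.0429  0.2566]
0.1 0.3 [ 0.5968 -0.0424  0.2478]
0.1 0.2 [ 0.5927 -0.042   0.2385]
0.1 0.1 [ 0.5895 -0.0417  0.2289]
0.1 -0.0 [ 0.5874 -0.0414  0.219 ]
0.1 -0.1 [ 0.5862 -0.0413  0.2089]
```

View pics/c5.png

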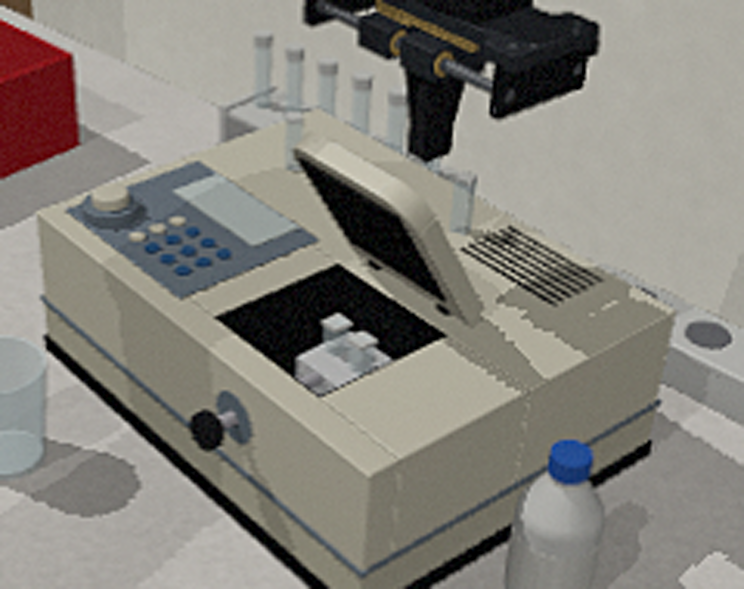

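The fingers (tip at about (430,155) in the crop) are behind the lid's free edge and clear of everything. Next I push along the lid's arc.

{"api": "carry_out", "payload": {
  "rows": [
    {"claw": 0,"offset": [-2,0.2,0],"spin": 0},
    {"claw": 0,"offset": [-3,0.3,0],"spin": 0},
    {"claw": 0,"offset": [-3.8,0.4,0],"spin": 0},
    {"claw": 0,"offset": [-4.5,0.4,-0.1],"spin": 0},
    {"claw": 0,"offset": [-5.1,0.5,-0.4],"spin": 0},
    {"claw": 0,"offset": [-5.7,0.6,-0.8],"spin": 0},
    {"claw": 0,"offset": [-6.3,0.7,-1.2],"spin": 0},
    {"claw": 0,"offset": [-6.9,0.7,-1.6],"spin": 0},
    {"claw": 0,"offset": [-7.4,0.7,-2],"spin": 0}
  ]
}}

```text
time_s: 8.85
tcp_pos: [0.6131, -0.0449, 0.2848]
orientation: [-0.159, -3.137, -0.001]
ft_force: [0.8, 0.8, 0.9]
opening: 0.0002
grasp_force: 0.5
```

{"api": "carry_out", "payload": {
  "rows": [
    {"claw": 0,"offset": [-0.4,0,-0.4],"spin": 0},
    {"claw": 0,"offset": [-0.8,0.1,-0.8],"spin": 0},
    {"claw": 0,"offset": [-1.2,0.1,-1.2],"spin": 0},
    {"claw": 0,"offset": [-1.5,0.1,-1.6],"spin": 0},
    {"claw": 0,"offset": [-1.8,0.2,-2],"spin": 0},
    {"claw": 0,"offset": [-2.1,0.2,-2.5],"spin": 0},
    {"claw": 0,"offset": [-2.4,0.2,-3],"spin": 0},
    {"claw": 0,"offset": [-2.6,0.3,-3.5],"spin": 0}
  ]
}}

```text
time_s: 9.85
tcp_pos: [0.5872, -0.0423, 0.2499]
orientation: [-0.16, -3.137, 0.0]
ft_force: [-0.2, -0.4, 1.4]
opening: 0.0005
grasp_force: 0.4
```

Run:
```python
from h import *
s=get_state();print(s['tcp_pos'],s['ft_force'])
a=shot('side','s4')[120:310,260:500]
cv2.imwrite('pics/c6.png',cv2.resize(a,None,fx=2.5,fy=2.5,interpolation=2))
```

```text
[ 0.58720259 -0.0422643   0.24989092] [-0.21778767 -0.36059232  1.38438227]
```

View pics/c6.png

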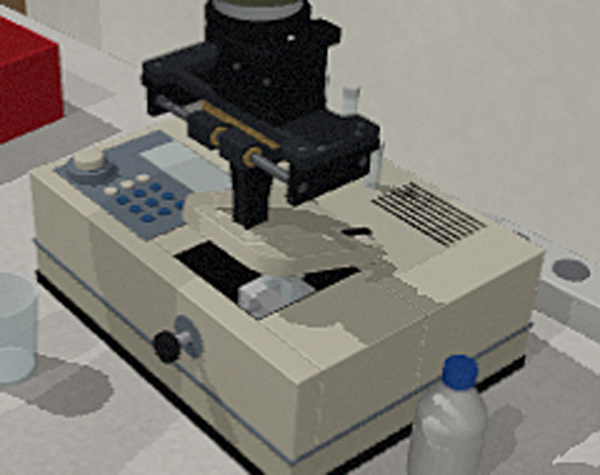

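The lid follows the finger and is about 0.3 rad open, with the fingertip on it at about (250,220). Next I close it the rest of the way.

{"api": "carry_out", "payload": {
  "rows": [
    {"claw": 0,"offset": [-0.2,0,-0.5],"spin": 0},
    {"claw": 0,"offset": [-0.4,0.1,-1],"spin": 0},
    {"claw": 0,"offset": [-0.6,0.1,-1.5],"spin": 0},
    {"claw": 0,"offset": [-0.8,0.1,-2],"spin": 0},
    {"claw": 0,"offset": [-0.9,0.1,-2.4],"spin": 0},
    {"claw": 0,"offset": [-1,0.1,-2.8],"spin": 0},
    {"claw": 0,"offset": [-1,0.1,-3.1],"spin": 0},
    {"claw": 0,"offset": [-1,0.1,-3.3],"spin": 0},
    {"claw": 0,"offset": [-1,0.1,-3.4],"spin": 0},
    {"claw": 0,"offset": [-1,0.1,-3.4],"spin": 0}
  ]
}}

```text
time_s: 11.15
tcp_pos: [0.5773, -0.0413, 0.2189]
orientation: [0.16, 3.137, 0.003]
ft_force: [-14.8, 0.6, 27.2]
opening: 0.0005
grasp_force: 13.9
```

{"api": "carry_out", "payload": {
  "rows": [
    {"claw": 0,"offset": [0,0,0],"spin": 0},
    {"claw": 0,"offset": [0,0,1],"spin": 0},
    {"claw": 0,"offset": [0,0,5],"spin": 0},
    {"claw": 0,"offset": [0.5,5,6],"spin": 0},
    {"claw": 0,"offset": [1,11,6],"spin": 0},
    {"claw": 0,"offset": [1.4,17,6],"spin": 0},
    {"claw": 0,"offset": [1.4,20.8,6],"spin": 0},
    {"claw": 0,"offset": [1.4,20.8,6],"spin": 0},
    {"claw": 0,"offset": [1.4,20.8,4],"spin": 0},
    {"claw": 0,"offset": [1.4,20.8,2.5],"spin": 0},
    {"claw": 0,"offset": [1.4,20.8,2.5],"spin": 0}
  ]
}}

```text
time_s: 12.52
tcp_pos: [0.591, 0.166, 0.2401]
orientation: [-0.161, -3.135, 0.002]
ft_force: [-0.2, 0.4, 0.6]
opening: 0.0007
grasp_force: 0.0
```

Run:
```python
from h import *
s=get_state();print(s['tcp_pos'],s['ft_force'])
a=shot('side','s5')[120:310,240:480]
cv2.imwrite('pics/c7.png',cv2.resize(a,None,fx=3.1,fy=3.1,interpolation=2))
```

```text
[0.5910075  0.16601071 0.24005452] [-0.18018024  0.38366386  0.56893508]
```

View pics/c7.png

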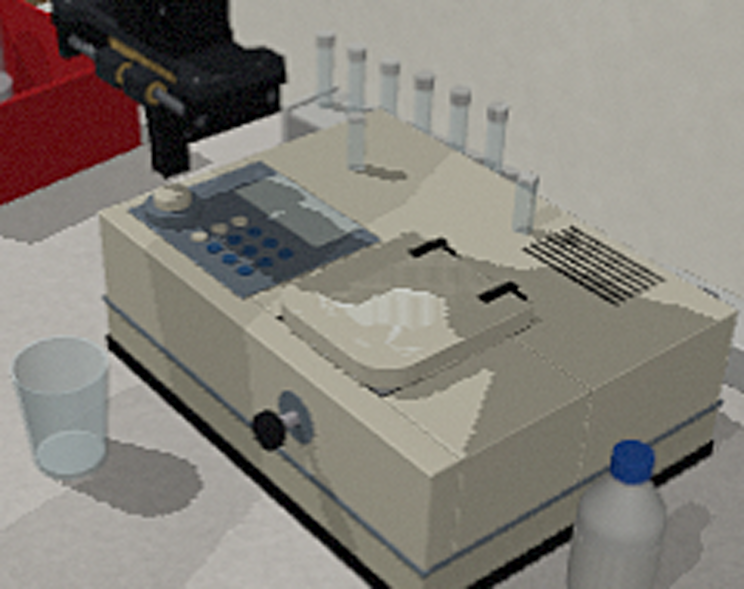

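The lid is flat and shut, and the fingertip at (170,170) is right above the start key at (170,198). Now the press.

{"api": "carry_out", "payload": {
  "rows": [
    {"claw": 0,"offset": [0,0.1,-1],"spin": 0},
    {"claw": 0,"offset": [0,0.1,-1.8],"spin": 0},
    {"claw": 0,"offset": [0,0.1,-2.2],"spin": 0},
    {"claw": 0,"offset": [0,0.1,-2.5],"spin": 0},
    {"claw": 0,"offset": [0,0.1,-2.7],"spin": 0},
    {"claw": 0,"offset": [0,0.1,-2.7],"spin": 0}
  ]
}}

```text
time_s: 13.32
tcp_pos: [0.5914, 0.1678, 0.216]
orientation: [-0.16, -3.137, -0.002]
ft_force: [-9.1, -1.1, 15.6]
opening: 0.0004
grasp_force: 7.9
```

The tip stopped at z = 0.146 m (5 mm down) with 15.6 N, so the key is fully pressed. I'll lift straight up.

{"api": "carry_out", "payload": {
  "rows": [
    {"claw": 0,"offset": [0,0,0],"spin": 0},
    {"claw": 0,"offset": [0,0,1],"spin": 0},
    {"claw": 0,"offset": [0,0,4],"spin": 0},
    {"claw": 0,"offset": [0,0,9],"spin": 0},
    {"claw": 0,"offset": [0,0,13],"spin": 0},
    {"claw": 0,"offset": [0,0,13],"spin": 0},
    {"claw": 0,"offset": [0,0,13],"spin": 0}
  ]
}}

```text
time_s: 14.2
tcp_pos: [0.5913, 0.1678, 0.3436]
orientation: [-0.16, -3.137, 0.0]
ft_force: [0.5, 0.4, -1.4]
opening: 0.0005
grasp_force: 0.0
```

Run:
```python
from h import *
s=get_state();print(s['tcp_pos'],s['ft_force'])
shot('side','s6')
a=cv2.imread('pics/s5.png').astype(int);b=cv2.imread('pics/s6.png').astype(int)
d=np.abs(a-b).max(2)
for n,r in(('lid',np.s_[205:250,325:420]),('knob',np.s_[240:275,315:345])):print(n,d[r].mean())
print(hand_in())
```

```text
[0.59131919 0.16784354 0.34355134] [ 0.52525678  0.44510807 -1.40149871]
lid 12.532163742690058
knob 4.520952380952381
the job is handed in; nothing more can be done
None
```

The rod was pushed home, the lid closed gently and the start key pressed to its stop and released; I handed the job in at about 14 s, with no verdict returned and no final picture viewed to confirm the key came back up.

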